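Tug-check the catches of two barbecue boxes

TASK

Make sure both steel boxes on the barbecue ledge are really caught, first the larger, then the smaller: give the lid a firm upward tug by its bar and hold it for a moment; if the lid gives and comes up, press it down until it catches and tug it again until it holds. Leave both lids fully down and caught, let go, and leave everything else on the ledge where it stands.

Things in the scene. Friction and masses are not known exactly. Their poses are not given: they have to be found in the camera images.
- large_box: the larger stainless-steel box for tongs and turners, 160 x 200 x 90 mm (x depth, y width, height without lid), fixed. Origin: centre of its underside. Its x axis points from its front (catch side, nearer the robot) to its back (hinge side), z up. The lid is a 6 mm plate on the rim, with a 14 mm skirt.
- large_lid (a joint): angle of that lid about the hinge along the box's back top edge; 0 = fully down, grows as the front edge lifts; it falls shut by itself (0.28 to 0.44 kg). Not caught, it seems shut but its front edge rests on the catch, about 14 mm up (0.095 rad), and a lift of under 4 N opens it freely. Pressing 6 to 15 N on the bar or near the front edge snaps it under the catch and it drops to 0.
- large_catch (a point): the sprung catch inside the middle of the box's front wall (point: top of that wall). Tugged, a caught lid's front edge rises about 1.5 mm freely, then against the catch's rubber mounting (0.8 N/mm) to a firm stop about 6 mm up (about 0.04 rad), reached with 5 to 8 N on the bar; a tight grip that stops the bar turning adds some 3 to 8 N to any tilting of the lid. Pulling does not free it.
- large_pull (a point): centre of the round black bar on that lid: 16 mm thick, 74 mm clear between its posts, along the box's y axis, 30 mm above the lid's top face. With the lid at 0 it lies 45 mm ahead (-x) and 126 mm above the box's origin, 125 mm from the hinge. Moves with the lid. Grip it from above, fingers before and behind it; it may turn in the fingers as the lid tilts.
- small_box: the smaller stainless-steel box for skewers, 130 x 130 x 65 mm (x depth, y width, height without lid), fixed. Origin: centre of its underside. Its x axis points from its front (catch side, nearer the robot) to its back (hinge side), z up. The lid is a 6 mm plate on the rim, with a 14 mm skirt.
- small_lid (a joint): angle of that lid about the hinge along the box's back top edge; 0 = fully down, grows as the front edge lifts; it falls shut by itself (0.28 to 0.44 kg). Not caught, it seems shut but its front edge rests on the catch, about 14 mm up (0.12 rad), and a lift of under 4 N opens it freely. Pressing 6 to 15 N on the bar or near the front edge snaps it under the catch and it drops to 0.
- small_catch (a point): the sprung catch inside the middle of the box's front wall (point: top of that wall). Tugged, a caught lid's front edge rises about 1.5 mm freely, then against the catch's rubber mounting (0.8 N/mm) to a firm stop about 6 mm up (about 0.05 rad), reached with 5 to 8 N on the bar; a tight grip that stops the bar turning adds some 3 to 8 N to any tilting of the lid. Pulling does not free it.
- small_pull (a point): centre of the round black bar on that lid: 16 mm thick, 74 mm clear between its posts, along the box's y axis, 30 mm above the lid's top face. With the lid at 0 it lies 30 mm ahead (-x) and 101 mm above the box's origin, 95 mm from the hinge. Moves with the lid. Grip it from above, fingers before and behind it; it may turn in the fingers as the lid tilts.
- tumbler: small glass tumbler, 62 mm across, 85 mm tall, standing between the boxes; origin at its underside; leave alone
- canister: lidded stainless canister, 106 mm across, 158 mm tall with its knob, behind the boxes; origin at its underside; leave alone
- dispenser: clear plastic push dispenser for toothpicks, 60 mm across, 100 mm tall, behind the boxes; origin at its underside; leave alone
- scraper: flat yellow silicone pot scraper, 110 x 85 x 8 mm, lying in front between the boxes; origin at its underside; leave alone
- turner: bamboo turner 300 mm long lying along its x axis to the right of the boxes; leave alone
- salt_jar: glass jar with a steel cap, 70 mm across, 120 mm tall, standing to the left; origin at its underside; leave alone
Things that resemble listed ones, but are neither listed nor needed, are in the scene too. What is shaped like the small_box but pink, purple or yellow is not meant.

How it is judged:
By the outcome, as a careful person would: the job done as asked, in the order asked, and still so for the second after the job is handed in, with the robot touching nothing.
It also fails if it takes over 66 s, if anything falls off the work surface, if the arm or the gripper's body presses on something with over 40 N, if the wrist force passes 120 N, or if a joint passes its speed limit or range.

ROBOT

A 6-joint arm with a two-finger parallel gripper is mounted at the origin on the work surface. World frame = base frame: x ahead of the robot, y to its left, z up, the work surface at z = 0. Lengths are in m, angles in rad, forces in N, time in s.
With the tool pointing down it reaches from about 0.275 to 1 m from the base axis. Payload 8.4 kg.
Tool frame: the origin (TCP) lies on the front face of the gripper's body, between the roots of the fingers; the fingertips stand 73 mm ahead of it and the grasp point (between the pads) lies 54 mm ahead of it; z points along the fingers, y is the direction in which the jaws open and shut (so a half turn about z gives the same grasp; the last joint's range is limited). The gripper opens to 85 mm and grips with 20 to 120 N. Pads are 22 mm wide; open, the fingers measure 114 mm over their backs; the gripper's body (76 mm by 85 mm) begins 54 mm behind the grasp point. The pads swing forward as they close: fully open they stand 13 mm farther back than shut.
Start: joints at [1.181, 0.353, 1.633, -0, 1.155, -0.002], TCP at [0.236, 0.579, 0.304] pointing down, gripper open.
Joint ranges: [-2.63, 2.63], [-0.92, 2.1], [0.06, 2.66], [-1.3, 4.44], [0, 2.69], [-3.02, 3.02]. Speed limits (rad/s): [2.22, 2.22, 2.79, 3.14, 3.14, 3.14].

INTERFACE

Orientations are given as a unit quaternion [w, x, y, z].
In Python, from station import ctrl gives the robot as it stands. Calls block until the motion is done:
- ctrl.move_ptp(position, orientation): joint-space move of the TCP to a pose.
- ctrl.movel(position, rotation=None, vel=0.15, stop_force=None): straight line of the TCP; rotation=None keeps the orientation; vel is the mean speed in m/s. With stop_force (N) it stops when the force on the tool has changed by that much, and returns True; else False.
- ctrl.movej(angles): joint-space move.
- ctrl.command_gripper(opening): opening from 0.0 (shut) to 1.0 (fully open); the grip force is fixed at half the most; returns when the fingers have stopped.
- ctrl.hold(seconds).
- ctrl.ik(position, orientation): joint angles nearest the present ones, or None.
- ctrl.camera(name): name is "scene" or "side" or "wrist"; returns the picture (400x640x3 uint8, blue, green, red); there is no depth.
- ctrl.camera_info(name): a dict with "fx", "fy", "cx", "cy" (pixels), "T" (4x4, takes a point from camera to world coordinates). Camera axes: x right, y down, z forward; pixel columns grow to the right and rows downward; lengths in m; the calibration is good to about 2 mm. The wrist camera is an equidistant fisheye: a pixel r from the principal point sees the ray r / f radians off the axis. A picture is of the moment at which its call begins: read the wrist's pose just before it. camera_info takes no time and is no camera call; for the wrist camera it gives the pose at the moment of the call.
A pose or a line that the arm cannot do raises ctrl.PlanningError and nothing moves.
- ctrl.hand_in(): hands the job in, once; it reports no verdict.
Readings, each from a call of its own:
- ctrl.read_clock(): time.
- ctrl.read_q(): joint angles.
- ctrl.read_qvel(): joint speeds.
- ctrl.read_joint_torque(): joint torques, N m.
- ctrl.read_eef_pos(): TCP position.
- ctrl.read_tcp_rot(): TCP orientation.
- ctrl.read_ft_force(): force on the tool from outside, world axes, zero at the start.
- ctrl.read_moment(): the same for the moment, N m.
- ctrl.read_grip_width(): opening from 0.0 (shut) to 1.0 (fully open).
Only numpy, scipy, OpenCV 4.12 (cv2) and the standard library are available. Lean on these libraries where they do the work, as an engineer would, in place of code of your own. Each camera call takes 0.05 s, during which the arm holds its last target. There are 200 camera calls.

## Working session

There is one attempt and no reset: what is moved stays moved. The work goes in short steps, each a Python script; the robot and the scene stay as the last script left them, time stands still between calls to the robot, and variables do not carry over. Pictures are saved under pics/ and viewed, about 8 in all and at most 12, crops included, and the job is handed in when it is done.

```bash
mkdir -p pics; python3 - <<'E'
from station import ctrl
import cv2, numpy as np
for n in("scene","side"):
    cv2.imwrite(f"pics/{n}0.png",ctrl.camera(n)); i=ctrl.camera_info(n); print(n,i["fx"],i["fy"],i["cx"],i["cy"],np.round(i["T"],4).tolist())
print(ctrl.read_clock(),ctrl.read_tcp_rot(),ctrl.read_ft_force())
E
```

```text
scene 462.47566856877546 462.47566856877546 320.2490076495559 202.89692000388303 [[-0.7784, 0.501, -0.3783, 1.0777], [0.6277, 0.629, -0.4586, 0.652], [0.0082, -0.5944, -0.8041, 1.2597], [0.0, 0.0, 0.0, 1.0]]
side 463.34334302306 463.34334302306 318.5316927196883 192.88926425949913 [[0.94, -0.2083, 0.2702, 0.0963], [-0.3411, -0.5854, 0.7355, -1.1776], [0.005, -0.7835, -0.6213, 1.0926], [0.0, 0.0, 0.0, 1.0]]
0.1 [-1.21611440e-04  1.92704569e-01  9.81256617e-01 -6.21061161e-04] [-0.21327049 -0.12058609  0.85080097]
```

View pics/scene0.png

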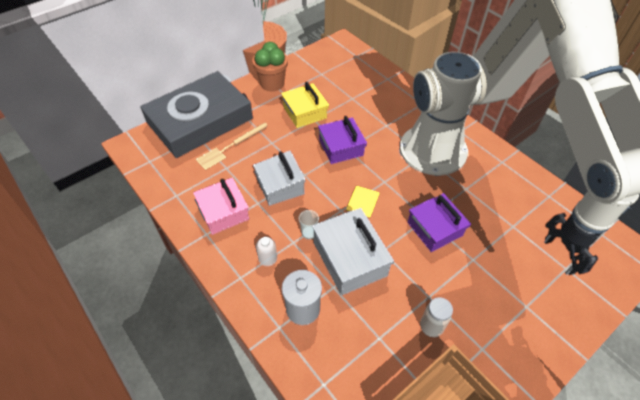

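View pics/side0.png

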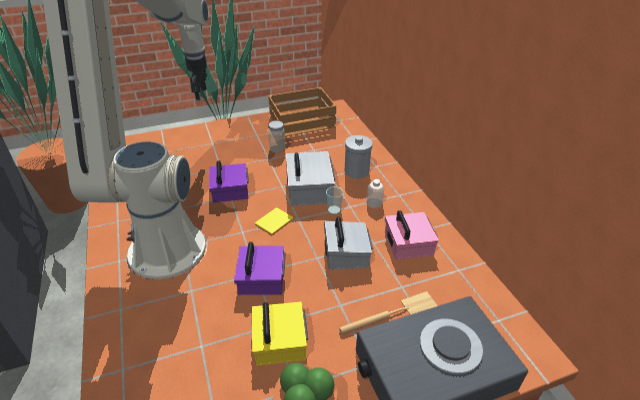

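Scene view: the large steel box is at about (352,248) and the small steel box at about (279,177). The side view shows them at (310,177) and (347,245). The look-alikes are purple at (343,139) and (438,221), pink at (222,205) and yellow at (304,103), all the wrong colour. Next are enlarged crops with a dark-bar mask and a first triangulation.

```bash
cat > h.py <<'E'
from station import ctrl
import cv2, numpy as np
def ray(n,p):
    i=ctrl.camera_info(n);T=i["T"]
    d=T[:3,:3]@np.array([(p[0]-i["cx"])/i["fx"],(p[1]-i["cy"])/i["fy"],1]);return T[:3,3],d/np.linalg.norm(d)
def plane(n,p,z):
    o,d=ray(n,p);return o+d*(z-o[2])/d[2]
def tri(a,b):
    (o,d),(p,e)=ray("scene",a),ray("side",b)
    s=np.linalg.lstsq(np.c_[d,-e],p-o,rcond=None)[0];A=o+s[0]*d;B=p+s[1]*e
    return (A+B)/2,np.linalg.norm(A-B)
def rayw(i,p):
    v=np.array([p[0]-i["cx"],p[1]-i["cy"]]);r=np.hypot(*v);t=r/i["fx"]
    c=np.r_[v/r*np.sin(t),np.cos(t)];return i["T"][:3,3],i["T"][:3,:3]@c
E
python3 - <<'E'
from h import *
R={"scene":{"L":(310,205,90,90),"S":(250,145,60,65)},"side":{"L":(280,145,60,65),"S":(318,212,60,60)}}
rows=[]
for n in R:
    im=cv2.imread(f"pics/{n}0.png");row=[]
    for k,(x,y,w,h) in R[n].items():
        c=im[y:y+h,x:x+w]; m=((c.max(2)<75)*255).astype(np.uint8)
        cs,_=cv2.findContours(m,0,2); b=max(cs,key=cv2.contourArea)+np.array([x,y])
        r=cv2.minAreaRect(b); print(n,k,cv2.contourArea(b),np.round(r[0],1),np.round(cv2.boxPoints(r),1).tolist())
        s=min(390/w,290/h); z=cv2.resize(c,None,fx=s,fy=s,interpolation=cv2.INTER_CUBIC)
        cv2.drawContours(z,[((b-np.array([x,y])+.5)*s).astype(int)],-1,(0,0,255),1)
        q=np.zeros((300,400,3),np.uint8);q[:z.shape[0],:z.shape[1]]=z;row.append(q)
    rows.append(np.hstack(row))
cv2.imwrite("pics/crop0.png",np.vstack(rows))
E
```

```text
scene L 116.5 [365.6 234.4] [[354.20001220703125, 221.1999969482422], [359.70001220703125, 218.0], [377.0, 247.60000610351562], [371.5, 250.89999389648438]]
scene S 73.0 [285.7 165.4] [[278.0, 154.0], [281.20001220703125, 152.39999389648438], [293.3999938964844, 176.8000030517578], [290.20001220703125, 178.39999389648438]]
side L 59.5 [297.  164.5] [[294.29998779296875, 154.10000610351562], [298.1000061035156, 153.6999969482422], [299.79998779296875, 174.89999389648438], [296.0, 175.1999969482422]]
side S 118.0 [339.1 232. ] [[333.70001220703125, 217.5], [340.1000061035156, 216.5], [344.6000061035156, 246.5], [338.20001220703125, 247.39999389648438]]
```

View pics/crop0.png

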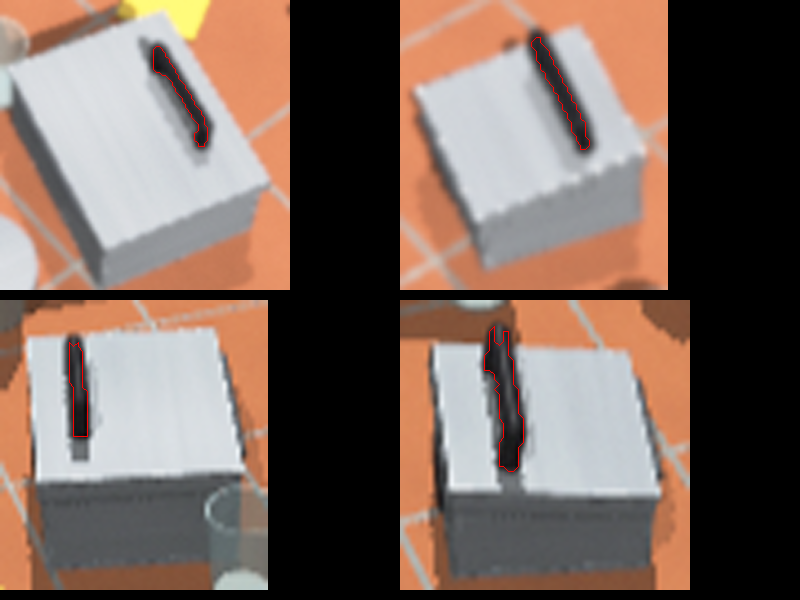

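Crops: both boxes are plain steel grey. The large box's bar runs from about (358,220) to (374,247) in the scene view and the small one's from (281,153) to (292,177), and both are clear of the look-alikes. Triangulating the bar ends and lid corners next.

```bash
python3 - <<'E'
from h import *
for k,(a,b,c,d) in {"L":((358,220.5),(373.6,247),(298.4,174.6),(296.8,154.4)),"S":((280.7,153.5),(291.5,177),(341,245),(338.1,219.2))}.items():
    e1,r1=tri(a,c);e2,r2=tri(b,d);v=e2-e1;yaw=np.arctan2(-v[0],v[1])
    print(k,e1.round(4),r1.round(4),e2.round(4),r2.round(4),"c",((e1+e2)/2).round(4),"yaw",yaw.round(3),"len",np.linalg.norm(v).round(3))
# lid front edge, crop corners: height compare to planes
def cs(p,x,y,s,ox,oy): return ((p[0]-ox)/s+x,(p[1]-oy)/s+y)
L=[cs(p,310,205,290/90,0,0) for p in((165,12),(270,184),(105,250),(10,68))]
S=[cs(p,250,145,290/65,400,0) for p in((580,28),(643,152),(478,222),(415,90))]
for P,z in((L,.096),(S,.071)):
    W=np.array([plane("scene",p,z)[:2] for p in P]);print(W.round(3).tolist(),W.mean(0).round(3))
    for i in range(4):
        v=W[(i+1)%4]-W[i];print(np.hypot(*v).round(3),np.arctan2(v[1],v[0]).round(3))
Ls=[cs(p,280,145,290/65,0,300) for p in((28,338),(40,478),(243,470),(213,330))]
Ss=[cs(p,318,212,290/60,400,300) for p in((433,346),(450,492),(660,492),(627,350))]
for A,B in((L,Ls),(S,Ss)):
    for i,j in((0,1),(1,0),(2,3),(3,2)):
        q,r=tri(A[i],B[j]);print(q.round(4),r.round(4))
E
```

```text
L [0.4906 0.1158 0.1067] 0.0062 [0.5213 0.2199 0.1208] 0.0006 c [0.5059 0.1678 0.1137] yaw -0.286 len 0.109
S [ 0.5058 -0.2586  0.0957] 0.0036 [ 0.5402 -0.1502  0.0991] 0.0025 c [ 0.523  -0.2044  0.0974] yaw -0.307 len 0.114
[[0.445, 0.085], [0.498, 0.284], [0.654, 0.241], [0.602, 0.043]] [0.55  0.163]
0.206 1.31
0.162 -0.264
0.205 -1.83
0.162 2.878
[[0.46, -0.265], [0.498, -0.135], [0.631, -0.158], [0.596, -0.291]] [ 0.546 -0.212]
0.135 1.285
0.136 -0.167
0.138 -1.829
0.139 2.948
[0.4459 0.0836 0.0943] 0.0039
[0.4967 0.2819 0.0917] 0.0021
[0.6536 0.2394 0.0917] 0.0014
[0.6023 0.0404 0.0931] 0.0037
[ 0.4656 -0.2582  0.0801] 0.0027
[ 0.5036 -0.1284  0.0816] 0.0014
[ 0.6317 -0.1613  0.0671] 0.0038
[ 0.5959 -0.2934  0.0689] 0.0012
```

The large lid's corners are level (all about 0.093). The small lid's front corners sit about 13 mm higher than its back ones, so it looks uncaught. Moving above the large bar and looking with the wrist camera.

```bash
cat >> h.py <<'E'
def quat(yaw,flip=0):
    a=(yaw+np.pi/2)/2+flip*np.pi/2; return np.array([0,np.cos(a),np.sin(a),0])
def st(t=""):
    print(t,"t",round(ctrl.read_clock(),2),"p",np.round(ctrl.read_eef_pos(),4),"F",np.round(ctrl.read_ft_force(),1),"w",round(ctrl.read_grip_width(),3))
E
python3 - <<'E'
from h import *
for n,(p,y) in {"L":((.506,.172,.28),-.262),"S":((.523,-.203,.28),-.27)}.items():
    for f in(0,1): print(n,f,np.round(ctrl.ik(np.array(p),quat(y,f)),2))
f=0 if abs(ctrl.ik(np.array((.506,.172,.28)),quat(-.262,0))[5])<abs(ctrl.ik(np.array((.506,.172,.28)),quat(-.262,1))[5]) else 1
print(f);ctrl.move_ptp(np.array((.506,.172,.28)),quat(-.262,f));st()
i=ctrl.camera_info("wrist");cv2.imwrite("pics/w1.png",ctrl.camera("wrist"))
np.savez("w1.npz",**i);print(i["fx"],np.round(i["T"],3).tolist())
E
```

```text
L 0 [ 0.32  0.24  1.85 -0.    1.05  0.59]
L 1 [ 0.32  0.24  1.85 -0.    1.05 -2.55]
S 0 [-0.37  0.28  1.8  -0.    1.07 -0.1 ]Traceback (most recent call last):
  File "<stdin>", line 3, in <module>
    return _wrapfunc(a, 'round', decimals=decimals, out=out)
    return _wrapit(obj, method, *args, **kwds)
    result = getattr(arr, method)(*args, **kwds)
TypeError: unsupported operand type(s) for *: 'NoneType' and 'float'
```

Flip 0 suits both boxes.

```bash
python3 - <<'E'
from h import *
ctrl.move_ptp(np.array((.506,.172,.28)),quat(-.262));st()
i=ctrl.camera_info("wrist");cv2.imwrite("pics/w1.png",ctrl.camera("wrist"))
np.savez("w1.npz",**{k:i[k] for k in("fx","cx","cy","T")});print(i["fx"],i["cx"],i["cy"],np.round(i["T"],3).tolist())
E
```

```text
t 1.88 p [0.506  0.1728 0.2801] F [-0.1  0.1  0.4] w 0.997
309.70691628693146 316.38275019491806 199.3509155306991 [[0.966, -0.245, -0.083, 0.528], [-0.259, -0.913, -0.315, 0.255], [0.001, 0.326, -0.945, 0.35], [0.0, 0.0, 0.0, 1.0]]
```

View pics/w1.png

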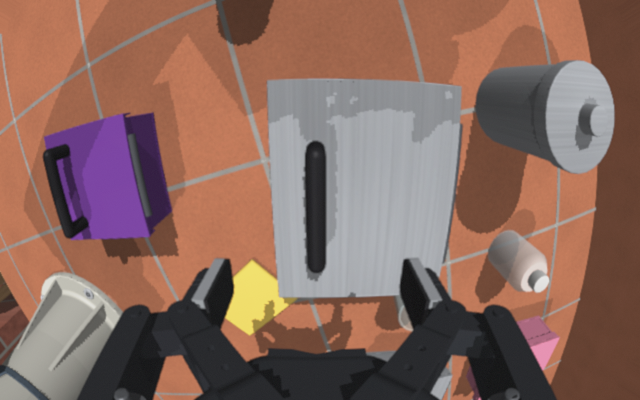

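The wrist view shows the large bar from (315,143) to (316,272), lying straight across the jaws. Casting those ends to bar height, then gripping and tugging in 1–2 mm steps while logging force.

```bash
cat >> h.py <<'E'
def wplane(i,p,z):
    o,d=rayw(i,p);return o+d*(z-o[2])/d[2]
def bar(i,a,b,z):
    A,B=wplane(i,a,z),wplane(i,b,z);v=A-B;c=(A+B)/2
    print("bar",c.round(4),"yaw",np.arctan2(-v[0],v[1]).round(3),"len",np.linalg.norm(v).round(3));return c,np.arctan2(-v[0],v[1])
def grip(c,yaw,z):
    q=quat(yaw)
    ctrl.movel(np.array([c[0],c[1],z+.054+.05]),q,vel=.12)
    hit=ctrl.movel(np.array([c[0],c[1],z+.054]),q,vel=.06,stop_force=6);st(f"down hit={hit}")
    ctrl.command_gripper(0.0);st("gripped")
def tug(yaw,ratio,top,fmax,step=.0015):
    """lift along the lid's arc, until the pull has grown by fmax or top is reached; True = it held"""
    p0=np.array(ctrl.read_eef_pos());f0=ctrl.read_ft_force()[2];d=0
    u=np.array([ratio*np.cos(yaw),ratio*np.sin(yaw),1])
    while d<top:
        d+=step;ctrl.movel(p0+u*d,vel=.02)
        f=ctrl.read_ft_force()[2]-f0;print("cmd",round(d*1e3,1),"z",round((ctrl.read_eef_pos()[2]-p0[2])*1e3,1),"dF",round(f,1))
        if abs(f)>fmax: break
    ctrl.hold(1.0);st("held");return p0,abs(ctrl.read_ft_force()[2]-f0)>.7*fmax
E
python3 - <<'E'
from h import *
i=dict(np.load("w1.npz"));c,y=bar(i,(315,143),(316,272),.126)
if np.hypot(c[0]-.5065,c[1]-.173)<.012:
    y=-.262 if abs(y+.262)>.06 else y
    grip(c,y,.126); print(tug(y,.24,.012,22))
E
```

```text
bar [0.5048 0.1701 0.126 ] yaw -0.255 len 0.108
down hit=False t 3.48 p [0.505  0.1701 0.1803] F [-0.2 -0.   0.7] w 1.0
gripped t 4.13 p [0.5046 0.1701 0.1802] F [-2.3  0.8  5.4] w 0.163
cmd 1.5 z 1.2 dF -8.5
cmd 3.0 z 2.7 dF -13.2
cmd 4.5 z 4.3 dF -15.5
cmd 6.0 z 5.1 dF -25.7
held t 6.13 p [0.5059 0.1697 0.1854] F [  6.1   2.5 -20.2] w 0.162
(array([0.50461127, 0.17012483, 0.18023734]), np.True_)
```

The large lid held: it stopped at about 5 mm with some 25 N of pull for 1 s, so it is caught. Lowering it, letting go and moving to the small box.

```bash
python3 - <<'E'
from h import *
ctrl.movel(np.array([.50461,.17012,.1795]),vel=.02);st("lowered")
ctrl.command_gripper(1.0);st("open")
ctrl.movel(np.array([.5046,.1701,.28]),vel=.15)
def shot(n):
    i=ctrl.camera_info("wrist");cv2.imwrite(f"pics/{n}.png",ctrl.camera("wrist"));np.savez(n+".npz",**{k:i[k] for k in("fx","cx","cy","T")})
shot("w2")
ctrl.move_ptp(np.array((.522,-.203,.26)),quat(-.27));st();shot("w3")
a=cv2.imread("pics/w2.png");b=cv2.imread("pics/w3.png")
cv2.imwrite("pics/w23.png",cv2.resize(np.vstack([a[60:340],b]),None,fx=.85,fy=.85))
E
```

```text
lowered t 6.62 p [0.5046 0.1701 0.1802] F [-3.2  0.   4.8] w 0.164
open t 7.32 p [0.5046 0.1701 0.1795] F [-0.1  0.1 -0.7] w 0.998
 t 9.58 p [ 0.5222 -0.2021  0.2599] F [0.3 0.1 0.5] w 0.999
```

View pics/w23.png

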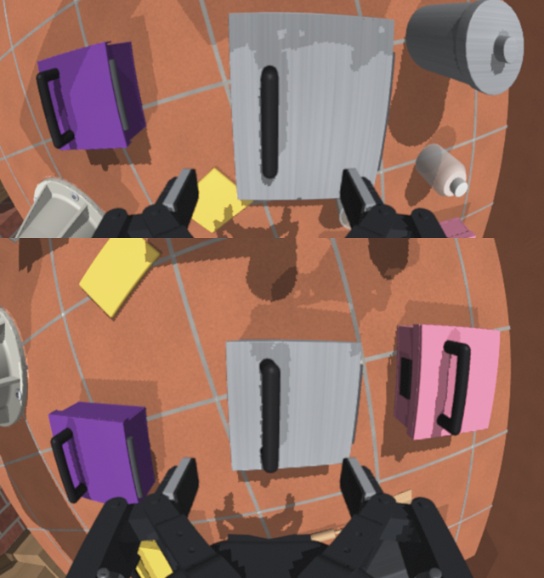

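The upper picture shows the large lid down as before. In the lower one, the small steel box's bar runs from about (316,145) to (319,274) in original pixels. Gripping it and tugging, with a low lift so the lid isn't thrown open.

```bash
python3 - <<'E'
from h import *
i=dict(np.load("w3.npz"));c,y=bar(i,(316.5,144.7),(319,274),.112)
y=-.27 if abs(y+.27)>.06 else y
if np.hypot(c[0]-.523,c[1]+.203)<.012:
    grip(c,y,.111); print(tug(y,.35,.015,22,.0025))
E
```

```text
bar [ 0.5229 -0.2045  0.112 ] yaw -0.251 len 0.106
down hit=False t 11.14 p [ 0.5232 -0.2046  0.1653] F [-0.2 -1.2 -0.7] w 0.998
gripped t 11.8 p [ 0.523  -0.2046  0.1652] F [-1.3 -0.1  3.6] w 0.171
cmd 2.5 z 2.2 dF -10.9
cmd 5.0 z 4.6 dF -16.1
cmd 7.5 z 7.5 dF -12.0
cmd 10.0 z 9.8 dF -16.6
cmd 12.5 z 12.8 dF -14.2
cmd 15.0 z 15.1 dF -19.9
held t 14.51 p [ 0.5307 -0.2067  0.1802] F [ 14.3  -3.9 -15.8] w 0.164
(array([ 0.52302694, -0.2045671 ,  0.16521059]), np.True_)
```

It rose 15 mm without meeting a firm stop, so the small lid is not caught. Pressing it down along its arc with the force logged, then tugging again.

```bash
python3 - <<'E'
from h import *
s=[ctrl.camera("side")]
y=-.262;p0=np.array([.52303,-.20457,.16521]);u=np.array([.33*np.cos(y),.33*np.sin(y),1])
d=0.;
ctrl.movel(p0,vel=.03);st("at rest height")
while d>-.016:
    d-=.002;ctrl.movel(p0+u*d,vel=.03);f=ctrl.read_ft_force()
    print("cmd",round(d*1e3,1),"z",round((ctrl.read_eef_pos()[2]-p0[2])*1e3,1),"F",f.round(1))
    if f[2]>32: break
ctrl.hold(.3);st("pressed");s.append(ctrl.camera("side"))
cv2.imwrite("pics/press.png",np.hstack([cv2.resize(k[170:290,280:400],(400,400),interpolation=cv2.INTER_CUBIC) for k in s]))
E
```

```text
at rest height t 15.24 p [ 0.5231 -0.2046  0.1656] F [ 1.  -0.6  5.1] w 0.159
cmd -2.0 z -0.7 F [-2.8  1.  15.3]
cmd -4.0 z -2.0 F [-6.4  1.9 23.2]
cmd -6.0 z -3.5 F [-7.4  3.7 29.6]
cmd -8.0 z -7.6 F [-1.9 -0.2  4.1]
cmd -10.0 z -10.4 F [-4.3  0.6  3.4]
cmd -12.0 z -11.7 F [-5.3  1.7 12.3]
cmd -14.0 z -11.9 F [-9.9  4.2 30.8]
cmd -16.0 z -12.2 F [-15.6   5.5  49.9]
pressed t 17.54 p [ 0.5185 -0.2033  0.1531] F [-14.7   6.1  49.8] w 0.164
```

View pics/press.png

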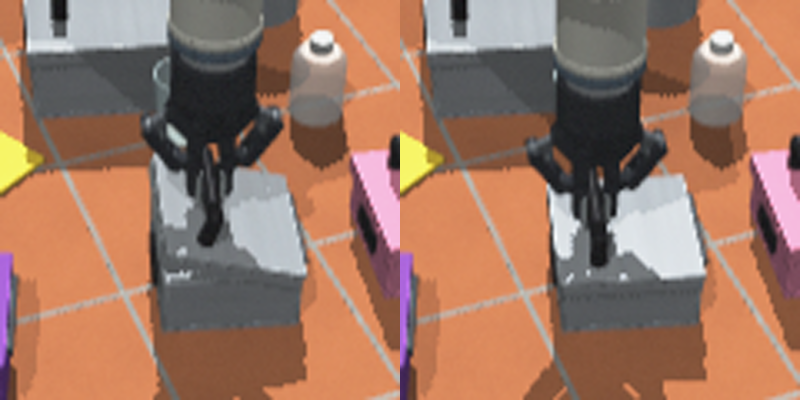

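Left: the lid was clearly tilted open. Right: it is now level on the rim, after the force dropped at about −4 mm (the snap). Easing off and tugging again from the closed position.

```bash
python3 - <<'E'
from h import *
y=-.262;p0=np.array([.52303,-.20457,.16521]);u=np.array([.33*np.cos(y),.33*np.sin(y),1])
ctrl.movel(p0-u*.0113,vel=.02);st("eased")
_,ok=tug(y,.33,.0105,22);s=ctrl.camera("side")
print(ok)
if ok:
    ctrl.movel(p0-u*.0117,vel=.02);st("lowered");ctrl.command_gripper(1.0);st("open")
    p=np.array(ctrl.read_eef_pos());ctrl.movel(p+[0,0,.1],vel=.15)
    ctrl.move_ptp(np.array([.33,0.,.40]),quat(-.262));st("away")
    cv2.imwrite("pics/end_scene.png",ctrl.camera("scene"));e=ctrl.camera("side");cv2.imwrite("pics/end_side.png",e)
    cr=[s[170:290,280:400],e[170:290,280:400]]
    cv2.imwrite("pics/end.png",np.vstack([np.hstack([cv2.resize(k,(320,320),interpolation=cv2.INTER_CUBIC) for k in cr]),e[120:]]))
E
```

```text
eased t 17.99 p [ 0.5186 -0.2033  0.1535] F [-5.9  0.8  9.6] w 0.168
cmd 1.5 z 0.7 dF -13.4
cmd 3.0 z 2.4 dF -19.8
cmd 4.5 z 4.1 dF -24.3
held t 19.74 p [ 0.52   -0.2037  0.158 ] F [  1.1  -2.4 -16.3] w 0.167
True
lowered t 20.18 p [ 0.5187 -0.2034  0.154 ] F [-5.9 -0.  -2.8] w 0.162
open t 20.87 p [ 0.5193 -0.2036  0.1535] F [ 0.6 -0.3 -0.1] w 1.004
away t 22.88 p [ 3.306e-01 -2.000e-04  3.996e-01] F [-0.1  0.4  0.1] w 0.997
```

View pics/end.png

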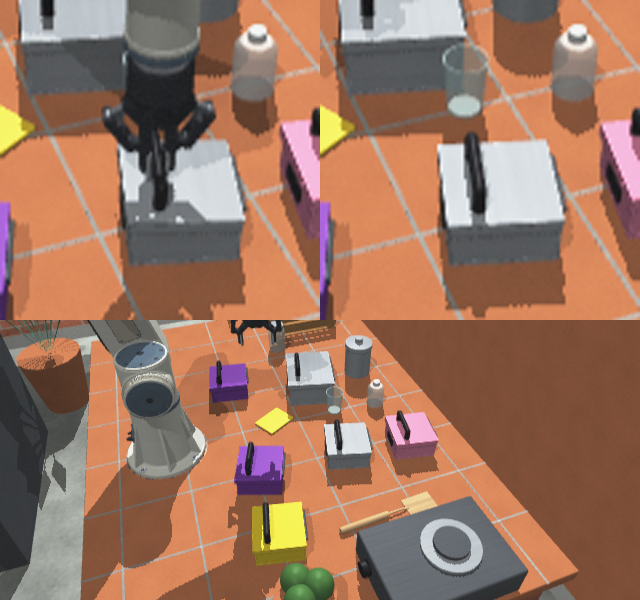

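The lid held and looks down, but this retug ended at only 16 N net, about what the open lid's grip friction showed, and without a clear stop. There is time, so I'll repeat it more firmly from a fresh, unstressed grip.

```bash
python3 - <<'E'
from h import *
y=-.255;c=np.array([.519,-.2034])
ctrl.move_ptp(np.array([*c,.26]),quat(y));grip(c,y,.1005)
p0,ok=tug(y,.33,.0105,30);print(ok)
ctrl.movel(p0,vel=.02);st("lowered");ctrl.command_gripper(1.0);st("open")
p=np.array(ctrl.read_eef_pos());ctrl.movel(p+[0,0,.1],vel=.15)
ctrl.move_ptp(np.array([.33,0.,.40]),quat(y));st("away")
A={n:ctrl.camera(n) for n in("scene","side")}
for n in A: cv2.imwrite(f"pics/fin_{n}.png",A[n])
cv2.imwrite("pics/fin.png",np.hstack([cv2.resize(A["scene"][130:310,220:400],(400,400),interpolation=cv2.INTER_CUBIC),cv2.resize(A["side"][130:290,260:420],(400,400),interpolation=cv2.INTER_CUBIC)]))
E
```

```text
down hit=False t 25.77 p [ 0.5192 -0.2035  0.1547] F [ 0.4 -0.5  0.1] w 1.0
gripped t 26.43 p [ 0.5185 -0.2033  0.1547] F [-3.1  0.2  5.4] w 0.161
cmd 1.5 z 1.2 dF -9.1
cmd 3.0 z 2.6 dF -16.6
cmd 4.5 z 4.1 dF -21.1
cmd 6.0 z 5.5 dF -25.6
cmd 7.5 z 5.8 dF -37.4
held t 28.68 p [ 0.5204 -0.2038  0.1606] F [  7.   -3.9 -32.6] w 0.165
True
lowered t 29.22 p [ 0.5187 -0.2033  0.1557] F [-3.4  0.5  5.9] w 0.164
open t 29.91 p [ 0.5185 -0.2033  0.1547] F [-0.9  0.1  0.2] w 0.997
away t 31.92 p [ 3.306e-01 -3.000e-04  3.996e-01] F [0.2 0.4 0. ] w 1.0
```

View pics/fin.png

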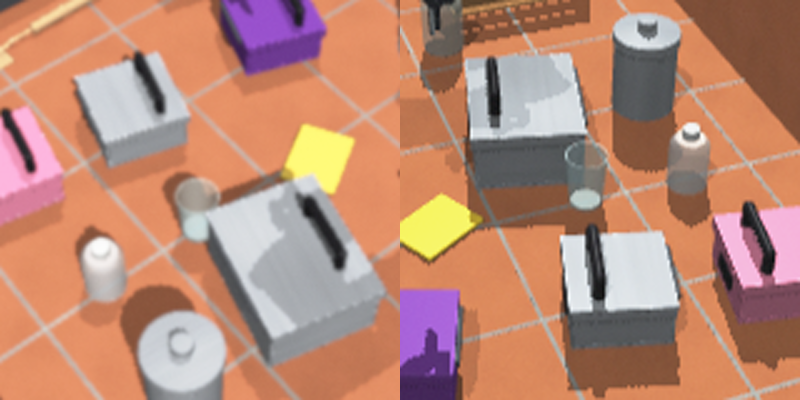

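This time the stop was firm (37 N at 5.8 mm) and the lid held. Both lids are level, the small one at about (130,105) in the left crop and the large one at (290,260). The neighbours stand where they did.

```bash
python3 -c "
from station import ctrl
print(ctrl.hand_in(),ctrl.read_clock())"
```

```text
the job is handed in; nothing more can be done
the job is handed in; nothing more can be done
```

Both lids are down and caught, and I handed the job in at about 32 s of the 66 s allowed.

- **Large box:** I tugged it first. It stopped firmly at about 5 mm with some 25 N, held for 1 s, and was lowered and let go.
- **Small box:** On the first tug it came up 15 mm, so it was not caught. I pressed it until it snapped under the catch, at about 30 N measured at the wrist with the bar gripped tight.
    - **First retug:** inconclusive. It ended at about 16 N net, roughly what the grip's own friction gave on the open lid, with no clear stop.
    - **Second retug:** I tugged again from a fresh grip, and it stopped firmly at 5.8 mm with about 37 N and held for 1 s.

**Last checks:** the final pictures show both lids level, the tumbler, scraper, canister and dispenser where they stood, and the gripper clear of everything. I judged those positions by eye, not by measurement; the turner and salt jar are only partly in the final crop, though an earlier side picture showed the turner unmoved. While pressing the small lid the wrist force reached about 50 N, under the 120 N limit.

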